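# Set the drilling fence's sliding stop

## Task

Set the sliding carriage of the drilling fence: with the fingertips press down the ribbed pad in the middle of the carriage to free its brake, and keep it down while you push the carriage along the rail until it rests against the end stop that has the round thumb-screw on top. Then let the pad spring up and move clear. Never force the carriage along with the pad up, and leave the loose things on the bench where they are.

Things in the scene. Friction and masses are not known exactly. Their poses are not given: they have to be found in the camera images.
- rail: The drilling fence, fixed to the bench: a plywood board 130 x 460 x 12 mm with an aluminium rail 44 mm wide, 420 mm long, lying along its middle, rail top 36 mm above the bench, and a paper scale beside it on the +x side. Origin: centre of the board's underside, on the bench. Its y axis runs along the rail, x across it, z up.
- carriage: The carriage on the rail, dark steel, 48 mm across the rail, 80 mm long, with a raised rim at each end (15 mm long, top 66.5 mm above the bench). Between the rims is a trough 50 mm long, open to both sides, filled by the ribbed pad. Origin: under its middle, on the rail's top. Axes as the rail's. It only slides along the rail.
- pad_top (a point): The ribbed black release pad in the middle of the carriage, 42 mm across the rail and 48 mm along it. Point: centre of its upper face, 56.5 mm above the bench when up, 10 mm below the rims' tops; moves down with the pad. Shut fingers fit between the rims and can push sideways against either rim while pressing the pad.
- release (a joint): Travel of the pad in m: 0 up (brake on), 0.005 fully down. Sprung: as the pad goes down the brake eases; from about 0.003, at about 5.5 N, it is off, and the pad meets its bottom stop soon after. With the pad well down the carriage slides with 1 to 3 N; with it up the brake holds against some 20 to 30 N. The brake grips again as the pad comes up.
- screw_stop_mid (a point): The stop to slide to: a plain steel block across the rail, 48 x 20 (along the rail) x 26 mm, top 62.5 mm above the bench, with a round thumb-screw on top (head 26 mm across, reaching 92.5 mm above the bench). Firmly fixed to the rail on one side of the carriage or the other. Point: centre of the block's top face. The carriage touches it when its middle is 50 mm from this point along the rail.
- bare_stop_mid (a point): The other stop at the other end: the same block, without a thumb-screw; not the one wanted. Point: centre of its top face.
- oil_can: Bystander, loose: a small red oil can, 60 mm across, 100 mm tall with a thin spout to 137 mm, to the right of the fence. Origin: centre of its underside.
- screwdriver: Bystander, loose: a screwdriver 190 mm long with a red handle, lying to the right of the fence. Origin: on the bench below its middle; it lies along its x axis.
- drill: Bystander, loose: a cordless drill standing on its battery, 200 mm tall, to the left of the fence. Origin: centre of the battery's underside.

How it is judged:
By the outcome, as a careful person would: the job done as asked, in the order asked, and still so for the second after the job is handed in, with the robot touching nothing.
It also fails if it takes over 35 s, if anything falls off the work surface, if the arm or the gripper's body presses on something with over 40 N, if the wrist force passes 120 N, or if a joint passes its speed limit or range.

## Robot

A 6-joint arm with a two-finger parallel gripper is mounted at the origin on the work surface. World frame = base frame: x ahead of the robot, y to its left, z up, the work surface at z = 0. Lengths are in m, angles in rad, forces in N, time in s.
With the tool pointing down it reaches from about 0.35 to 0.975 m from the base axis. Payload 4.9 kg.
Tool frame: the origin (TCP) lies between the finger pads; the fingertips stand 19 mm ahead of it and the grasp point (between the pads) is the TCP; z points along the fingers, y is the direction in which the jaws open and shut (so a half turn about z gives the same grasp; the last joint's range is limited). The gripper opens to 85 mm and grips with 20 to 120 N. Pads are 22 mm wide; open, the fingers measure 114 mm over their backs; the gripper's body (76 mm by 85 mm) begins 54 mm behind the grasp point. The pads swing forward as they close: fully open they stand 13 mm farther back than shut.
Start: joints at [-1.314, 0.053, 1.613, -0, 1.476, -0.119], TCP at [0.229, -0.581, 0.25] pointing down, gripper open.
Joint ranges: [-3.01, 3.01], [-1.01, 2.22], [0.06, 2.58], [-1.02, 4.17], [0.09, 2.62], [-3.14, 3.14]. Speed limits (rad/s): [2.57, 2.57, 3.14, 3.14, 3.14, 3.14].

## Interface

Orientations are given as a unit quaternion [w, x, y, z].
In Python, from plant import state, grab_frame, calibration, job_done gives the robot as it stands. The module is installed in compiled form; this text tells all that it offers.
- The arm moves only by the tool servo_tool, never from a script. Its argument "deltas" is a list that holds one entry, the list of rows, each a list of 5 numbers: the finger opening in mm, from 0 to 85.4, then the shift along the world's x, y, z in mm, then the turn about the world's z in units of 6 degrees (1.0 is 6 degrees). A call has 1 to 5 rows; each row is the pose to reach, as a shift and turn from the pose commanded when the call began; what a row does not reach only later rows make up. A row lasts 1/8 s, in which the tool goes at most 62.5 mm and 10.7 degrees, less where a joint would pass 70% of its speed; a pose out of reach is approached as far as the arm can. A call with a gripper value outside its range is refused whole. The fingers move at their own pace and stop on an object; the grip force is fixed at half the most. Time passes only in rows, so rows that repeat a pose let the fingers close. It gives the time, the measured TCP pose, the force and the opening at its end, in the units of the state.
- state(): the state, without advancing time (a new reading comes with each control period).
- grab_frame(name): name is "scene" or "top"; returns the picture (420x560x3 uint8, red, green, blue); there is no depth.
- calibration(name): a dict with "intrinsics" (3x3 intrinsics, pixels), "world_from_camera" (4x4, takes a point from camera to world coordinates). Camera axes: x right, y down, z forward; pixel columns grow to the right and rows downward; lengths in m; the calibration is good to about 2 mm. A picture is of the moment at which its call begins. calibration takes no time and is no camera call.
- job_done(): hands the job in, once; it reports no verdict.
The state is a dict: "time": time; "joint_pos": joint angles; "joint_vel": joint speeds; "joint_efforts": joint torques, N m; "tool_pos": TCP position; "tool_rot": TCP orientation; "contact_force": force on the tool from outside, world axes, zero at the start; "ft_torque": the same for the moment, N m; "gripper_width": opening from 0.0 (shut) to 1.0 (fully open).
Only numpy, scipy, OpenCV 4.12 (cv2) and the standard library are available. Lean on these libraries where they do the work, as an engineer would, in place of code of your own. Each camera call takes 0.05 s, during which the arm holds its last target.

## Working session

There is one attempt and no reset: what is moved stays moved. The work goes in short steps, Python scripts to look and compute and a tool call to move; the robot and the scene stay as the last step left them, time stands still between calls to the robot, and variables do not carry over. Pictures are saved under pics/ and viewed, and the job is handed in when it is done.

Besides the shell and the picture viewer there is one more tool, called after "Call:" as name([rows], argument=value, ...), one row to a line, values as JSON. servo_tool: Moves the arm, as the interface text tells. Its arguments: {"type":"object","properties":{"deltas":{"type":"array","items":{"type":"array","items":{"type":"array","items":{"type":"number"}}}}},"required":["deltas"]}

```bash
mkdir -p pics; python3 - <<'E'
from plant import *
import cv2
for n in ("scene","top"):
    cv2.imwrite(f"pics/{n}0.png",grab_frame(n)[:,:,::-1]); c=calibration(n); print(c["intrinsics"],c["world_from_camera"])
s=state();print(s["time"],s["tool_pos"],s["tool_rot"],s["contact_force"])
E
```

```text
[[463.31994924   0.         282.9065395 ]
 [  0.         463.31994924 200.60026947]
 [  0.           0.           1.        ]] [[ 0.76794154  0.40664987 -0.49487542  1.0842283 ]
 [ 0.6404997  -0.48138879  0.59835188 -0.64746934]
 [ 0.00509223 -0.77646682 -0.63013756  0.74407775]
 [ 0.          0.          0.          1.        ]]
[[461.45250381   0.         281.06477903]
 [  0.         461.45250381 210.43691309]
 [  0.           0.           1.        ]] [[ 0.02301674 -0.9915804   0.12743052  0.36797489]
 [-0.99965724 -0.02123668  0.01531008  0.00735241]
 [-0.01247497 -0.12773923 -0.99172933  1.26845949]
 [ 0.          0.          0.          1.        ]]
0.1 [ 0.22926132 -0.58086194  0.24916585] [-9.39292873e-04  9.82395639e-01  1.86809856e-01 -6.71172928e-05] [ 0.07433507  0.21624526 -0.24727613]
```

View pics/scene0.png

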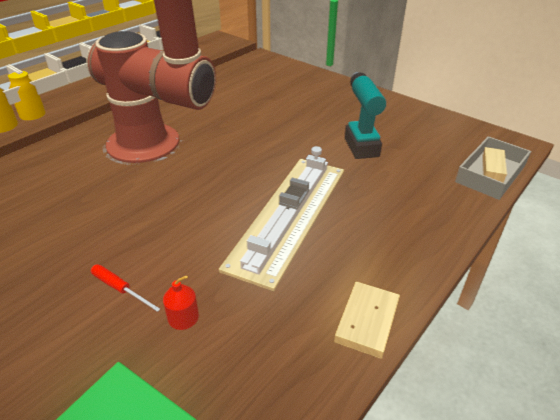

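View pics/top0.png

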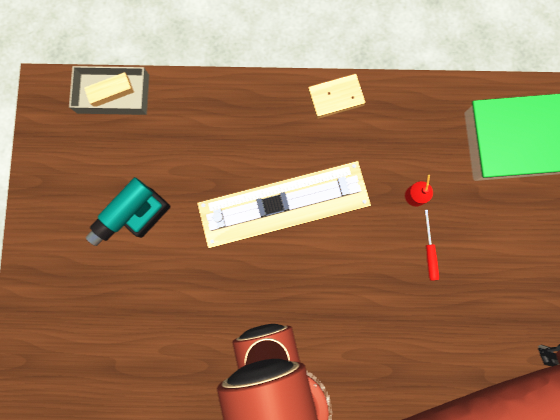

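```bash
python3 - <<'E'
import cv2
a=cv2.imread("pics/top0.png")[150:260,190:380]
cv2.imwrite("pics/topc.png",cv2.resize(a,None,fx=4,fy=4,interpolation=cv2.INTER_CUBIC))
a=cv2.imread("pics/scene0.png")[140:290,215:350]
cv2.imwrite("pics/scenec.png",cv2.resize(a,None,fx=4,fy=4,interpolation=cv2.INTER_CUBIC))
E
```

```text
(no output)
```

View pics/topc.png

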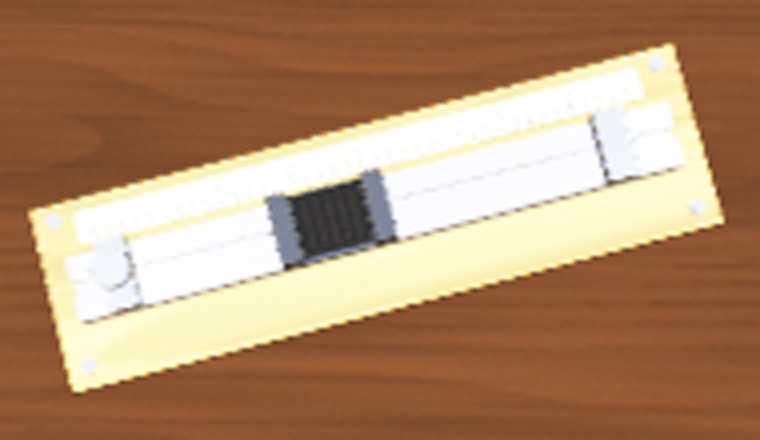

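View pics/scenec.png

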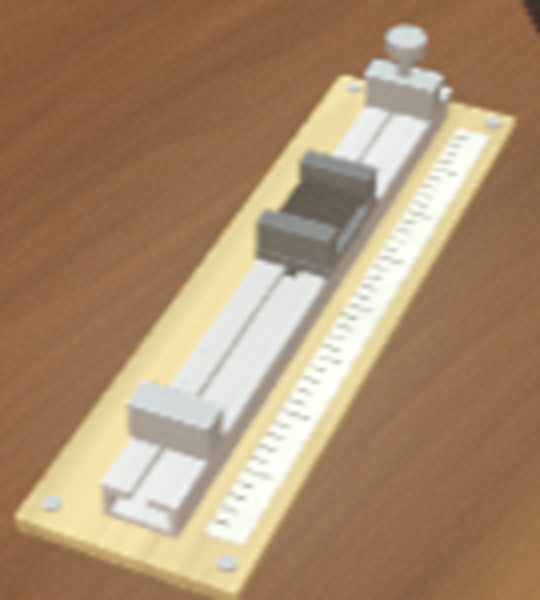

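```bash
cat >h.py <<'E'
from plant import *
import numpy as np
def px(n,u,v,z):
    c=calibration(n);K=c["intrinsics"];T=c["world_from_camera"]
    d=T[:3,:3]@np.linalg.solve(K,[u,v,1]);o=T[:3,3]
    return o+d*(z-o[2])/d[2]
def proj(n,p):
    c=calibration(n);T=np.linalg.inv(c["world_from_camera"]);q=c["intrinsics"]@(T[:3,:3]@p+T[:3,3]);return q[:2]/q[2]
E
python3 - <<'E'
from h import *
np.set_printoptions(precision=4,suppress=True)
t=lambda p,z:px("top",p[0]/4+190-.375,p[1]/4+150-.375,z)
s=lambda p,z:px("scene",p[0]/4+215-.375,p[1]/4+140-.375,z)
B=np.array([t(p,.012) for p in[(30,210),(672,43),(723,222),(74,391)]]);print(B,B.mean(0))
S=np.array([s(p,.012) for p in[(515,118),(237,594),(18,519),(343,76)]]);print(S,S.mean(0))
for X in(B,S):
    d=(X[0]+X[3]-X[1]-X[2])/2;print(np.hypot(*d[:2]),np.degrees(np.arctan2(-d[0],d[1])))
P=np.array([t(p,.0565) for p in[(290,195),(365,180),(378,240),(303,257)]]);print("pad top",P.mean(0))
# rims tops scene: far rim, near rim outer corners
R=np.array([s(p,.0665) for p in[(310,152),(376,171),(333,240),(258,215)]]);print("rims scene",R,R.mean(0))
R=np.array([t(p,.0665) for p in[(267,196),(380,170),(397,239),(286,268)]]);print("rims top",R,R.mean(0))
print("screw scene head",s((406,45),.0925),"top",t((112,264),.0925))
print("screw block inner edge scene",(s((366,77),.0625)+s((438,92),.0625))/2,"top",(t((127,235),.0625)+t((140,303),.0625))/2)
E
```

```text
[[ 0.5476  0.2588  0.012 ]
 [ 0.6742 -0.1827  0.012 ]
 [ 0.5494 -0.2178  0.012 ]
 [ 0.4238  0.223   0.012 ]] [0.5487 0.0203 0.012 ]
[[ 0.5482  0.2597  0.012 ]
 [ 0.6762 -0.1811  0.012 ]
 [ 0.5541 -0.217   0.012 ]
 [ 0.4265  0.2239  0.012 ]] [0.5513 0.0214 0.012 ]
0.45883161709766374 15.95073097240369
0.4590195570094808 16.1682045823968
pad top [0.5402 0.0475 0.0565]
rims scene [[0.5118 0.0799 0.0665]
 [0.5548 0.0906 0.0665]
 [0.5764 0.0212 0.0665]
 [0.5279 0.011  0.0665]] [0.5427 0.0507 0.0665]
rims top [[0.5524 0.0917 0.0665]
 [0.5713 0.0176 0.0665]
 [0.5257 0.0055 0.0665]
 [0.5049 0.0778 0.0665]] [0.5386 0.0482 0.0665]
screw scene head [0.5077 0.1824 0.0925] top [0.5021 0.1882 0.0925]
screw block inner edge scene [0.5073 0.1809 0.0625] top [0.5026 0.1785 0.0625]
```

The top view shows the fence tilted about 16°. The carriage pad is near pixel (274,205), and the thumb-screw stop is at the left end (+y) near (218,216). I'll move above the pad with the fingers shut.

Call:
servo_tool([
  [[0,21,42,0,0.9],[0,42,84,0,1.9],[0,63,126,0,2.8],[0,84,168,0,3.8],[0,105,210,0,4.7]],
])

```text
time: 0.72
tool_pos: [0.3347, -0.3697, 0.2498]
tool_rot: [-0.0, 0.907, 0.422, 0.0]
contact_force: [0.3, 0.9, -0.3]
gripper_width: -0.002
```

Call:
servo_tool([
  [[0,21,42,0,0.9],[0,42,84,0,1.9],[0,63,126,0,2.8],[0,84,168,0,3.8],[0,105,210,0,4.7]],
])

```text
time: 1.35
tool_pos: [0.4396, -0.1598, 0.2499]
tool_rot: [-0.0, 0.777, 0.63, -0.0]
contact_force: [0.0, 0.1, -0.5]
gripper_width: -0.001
```

Call:
servo_tool([
  [[0,26,52,0,1.2],[0,52,104,0,2.4],[0,78,156,0,3.6],[0,103,209,0,4.7],[0,103,209,0,4.7]],
])

```text
time: 1.98
tool_pos: [0.5428, 0.0509, 0.2495]
tool_rot: [-0.001, 0.599, 0.801, -0.0]
contact_force: [-1.1, -0.7, 0.4]
gripper_width: -0.001
```

Call:
servo_tool([
  [[0,0,0,-40,0],[0,0,0,-80,0],[0,0,0,-120,0],[0,0,0,-125,0],[0,0,0,-125,0]],
])

```text
time: 2.6
tool_pos: [0.5426, 0.0471, 0.126]
tool_rot: [0.0, 0.601, 0.799, 0.0]
contact_force: [-0.2, 0.3, 0.8]
gripper_width: -0.002
```

```bash
python3 - <<'E'
from h import *
import cv2
s=state();p=s["tool_pos"];print(p,s["contact_force"],2*np.degrees(np.arctan2(s["tool_rot"][2],s["tool_rot"][1])))
out=[]
for n,(u,v,w) in {"scene":(225,130,110),"top":(200,150,150)}.items():
    f=grab_frame(n)[:,:,::-1].copy();print(n,proj(n,p-[0,0,.019]),proj(n,np.array([p[0],p[1],.0565])))
    out.append(cv2.resize(f[v:v+w,u:u+w],(400,400),interpolation=cv2.INTER_CUBIC))
cv2.imwrite("pics/chk.png",np.hstack(out))
E
```

```text
[0.54261552 0.04709493 0.12603779] [-0.21648111  0.26388252  0.80087068] 106.08087135940134
scene [293.87940177 174.99631458] [293.45977838 192.00463258]
top [272.72865334 200.35874229] [273.30730439 203.20336909]
```

View pics/chk.png

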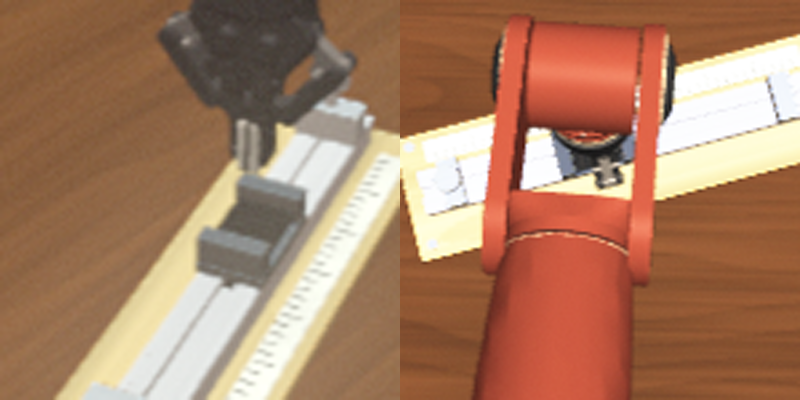

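The scene view shows the fingertips near (294,175), over the trough and lined up with the pad. I'll descend to touch it.

Call:
servo_tool([
  [[0,0,0,-22,0],[0,0,0,-40,0],[0,0,0,-46,0],[0,0,0,-46,0]],
])

```text
time: 3.2
tool_pos: [0.5423, 0.0477, 0.0792]
tool_rot: [-0.0, 0.601, 0.799, -0.0]
contact_force: [0.4, 0.2, 0.3]
gripper_width: 0.004
```

Call:
servo_tool([
  [[0,0,0,-2,0],[0,0,0,-4,0],[0,0,0,-5,0],[0,0,0,-5,0]],
])

```text
time: 3.7
tool_pos: [0.5427, 0.0476, 0.0747]
tool_rot: [0.0, 0.601, 0.799, 0.0]
contact_force: [-0.1, 0.4, 1.4]
gripper_width: 0.001
```

Call:
servo_tool([
  [[0,0,0,-2,0],[0,0,0,-2,0]],
])

```text
time: 3.95
tool_pos: [0.5428, 0.0476, 0.0729]
tool_rot: [0.0, 0.601, 0.799, 0.0]
contact_force: [-0.8, 0.5, 4.6]
gripper_width: -0.002
```

Call:
servo_tool([
  [[0,0,0,-2,0],[0,0,0,-2,0]],
])

```text
time: 4.2
tool_pos: [0.5428, 0.0476, 0.0709]
tool_rot: [0.0, 0.601, 0.799, 0.0]
contact_force: [-1.1, 0.6, 6.7]
gripper_width: -0.001
```

Call:
servo_tool([
  [[0,0,0,-1,0],[0,0,0,-1,0]],
])

```text
time: 4.45
tool_pos: [0.5428, 0.0476, 0.0705]
tool_rot: [0.0, 0.601, 0.799, 0.0]
contact_force: [-3.8, -0.1, 8.1]
gripper_width: 0.002
```

The pad is at its bottom stop. I'll press slightly more and slide along (-0.276, 0.961).

Call:
servo_tool([
  [[0,0,0,-1,0],[0,-0.8,2.9,-1,0],[0,-1.9,6.7,-1,0],[0,-3.3,11.5,-1,0],[0,-4.7,16.3,-1,0]],
])

```text
time: 5.08
tool_pos: [0.5384, 0.0634, 0.0703]
tool_rot: [0.001, 0.601, 0.799, -0.0]
contact_force: [-4.3, -2.6, 11.9]
gripper_width: 0.001
```

Call:
servo_tool([
  [[0,-1.4,4.8,0,0],[0,-2.8,9.6,0,0],[0,-4.1,14.4,0,0],[0,-5.5,19.2,0,0],[0,-6.9,24,0,0]],
])

```text
time: 5.7
tool_pos: [0.5314, 0.0875, 0.0703]
tool_rot: [0.001, 0.601, 0.799, -0.0]
contact_force: [-5.0, -2.3, 12.4]
gripper_width: 0.002
```

```bash
python3 - <<'E'
from h import *
import cv2
s=state();print(s["tool_pos"],s["contact_force"])
f=grab_frame("scene")[:,:,::-1].copy()
cv2.imwrite("pics/sl1.png",cv2.resize(f[130:280,215:365],(600,600),interpolation=cv2.INTER_CUBIC))
E
```

```text
[0.53144832 0.08750809 0.07029504] [-5.04631865 -2.2945159  12.35264142]
```

View pics/sl1.png

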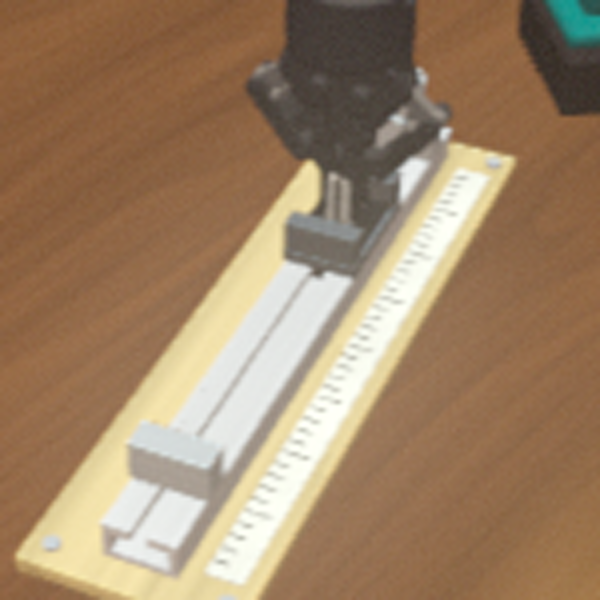

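The pictured carriage has followed the fingers, with its near rim now around full-frame (296,190). I'll carry on.

Call:
servo_tool([
  [[0,-1.4,4.8,0,0],[0,-2.8,9.6,0,0],[0,-4.1,14.4,0,0],[0,-5.5,19.2,0,0],[0,-6.9,24,0,0]],
])

```text
time: 6.38
tool_pos: [0.5245, 0.1116, 0.0703]
tool_rot: [0.001, 0.601, 0.799, -0.0]
contact_force: [-4.8, -2.4, 12.0]
gripper_width: 0.0
```

Call:
servo_tool([
  [[0,-0.8,2.9,0,0],[0,-1.6,5.8,0,0],[0,-2.5,8.7,0,0],[0,-3.3,11.5,0,0],[0,-4.1,14.4,0,0]],
])

```text
time: 7.0
tool_pos: [0.5204, 0.126, 0.0703]
tool_rot: [0.001, 0.601, 0.799, -0.0]
contact_force: [-4.4, -2.2, 11.8]
gripper_width: -0.001
```

Call:
servo_tool([
  [[0,-0.6,2,0,0],[0,-1.1,4,0,0],[0,-1.7,6,0,0],[0,-2.3,8,0,0],[0,-2.3,8,0,0]],
])

```text
time: 7.62
tool_pos: [0.5181, 0.1342, 0.0703]
tool_rot: [0.0, 0.601, 0.799, -0.0]
contact_force: [-5.4, -2.1, 12.7]
gripper_width: 0.005
```

Call:
servo_tool([
  [[0,-0.3,1,0,0],[0,-0.6,2,0,0],[0,-0.9,3,0,0],[0,-1.1,4,0,0]],
])

```text
time: 8.12
tool_pos: [0.517, 0.138, 0.0703]
tool_rot: [0.0, 0.601, 0.799, -0.0]
contact_force: [-5.0, -1.8, 13.6]
gripper_width: 0.001
```

Call:
servo_tool([
  [[0,-0.3,1,0,0],[0,-0.6,2,0,0],[0,-0.9,3,0,0],[0,-1.1,4,0,0]],
])

```text
time: 8.62
tool_pos: [0.5163, 0.1408, 0.0703]
tool_rot: [0.002, 0.601, 0.8, -0.001]
contact_force: [-2.4, -7.2, 12.1]
gripper_width: 0.001
```

```bash
python3 - <<'E'
from h import *
import cv2
s=state();print(s["tool_pos"],s["contact_force"])
f=grab_frame("scene")[:,:,::-1].copy()
cv2.imwrite("pics/sl2.png",cv2.resize(f[130:230,265:365],(600,600),interpolation=cv2.INTER_CUBIC))
E
```

```text
[0.5162665  0.14079846 0.07030348] [-2.44291214 -7.22757756 12.08586799]
```

View pics/sl2.png

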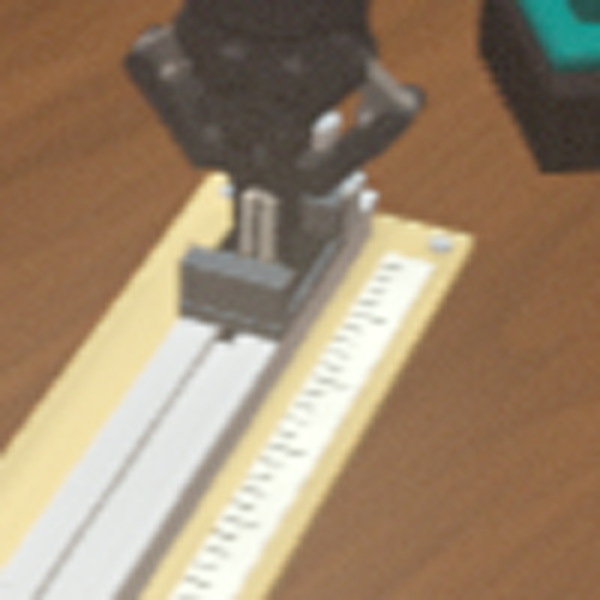

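Call:
servo_tool([
  [[0,-0.3,1,0,0],[0,-0.6,2,0,0],[0,-0.6,2,0,0]],
])

```text
time: 9.05
tool_pos: [0.5165, 0.1429, 0.0704]
tool_rot: [0.002, 0.601, 0.799, -0.0]
contact_force: [-0.2, -6.5, 9.7]
gripper_width: -0.002
```

The fingers now slip on the pad at about 6 N, so the carriage seems to be against the stop. I'll go on to the rim to confirm with a firmer push.

Call:
servo_tool([
  [[0,-0.6,2,-0.5,0],[0,-1.1,4,-0.5,0],[0,-1.4,5,-0.5,0],[0,-1.7,6,-0.5,0]],
])

```text
time: 9.55
tool_pos: [0.5157, 0.149, 0.0704]
tool_rot: [0.003, 0.601, 0.799, 0.001]
contact_force: [0.5, -6.1, 9.0]
gripper_width: 0.002
```

Call:
servo_tool([
  [[0,-0.3,1,0,0],[0,-0.6,2,0,0],[0,-0.9,3,0,0]],
])

```text
time: 9.93
tool_pos: [0.5149, 0.1521, 0.0704]
tool_rot: [0.003, 0.601, 0.799, 0.001]
contact_force: [0.5, -6.9, 9.1]
gripper_width: 0.002
```

Call:
servo_tool([
  [[0,-0.3,1,-0.5,0],[0,-0.6,2,-0.5,0],[0,-0.6,2,-0.5,0]],
])

```text
time: 10.3
tool_pos: [0.5146, 0.1539, 0.0703]
tool_rot: [0.004, 0.601, 0.799, 0.001]
contact_force: [1.3, -6.6, 11.4]
gripper_width: 0.005
```

Call:
servo_tool([
  [[0,-0.3,1,0,0],[0,-0.5,1.5,0,0],[0,-0.5,1.5,0,0]],
])

```text
time: 10.68
tool_pos: [0.5142, 0.1554, 0.0703]
tool_rot: [0.004, 0.601, 0.799, 0.001]
contact_force: [1.7, -6.7, 10.6]
gripper_width: -0.0
```

Call:
servo_tool([
  [[0,-0.3,1,0,0],[0,-0.6,2,0,0],[0,-0.6,2,0,0]],
])

```text
time: 11.05
tool_pos: [0.5136, 0.1575, 0.0703]
tool_rot: [0.004, 0.601, 0.799, 0.001]
contact_force: [2.2, -6.0, 11.3]
gripper_width: 0.001
```

```bash
python3 - <<'E'
from h import *
import cv2
s=state();print(s["tool_pos"],s["contact_force"])
f=grab_frame("scene")[:,:,::-1].copy()
cv2.imwrite("pics/sl3.png",cv2.resize(f[130:230,265:365],(600,600),interpolation=cv2.INTER_CUBIC))
E
```

```text
[0.51360211 0.15753388 0.07026862] [ 2.15598813 -6.02334786 11.28362128]
```

View pics/sl3.png

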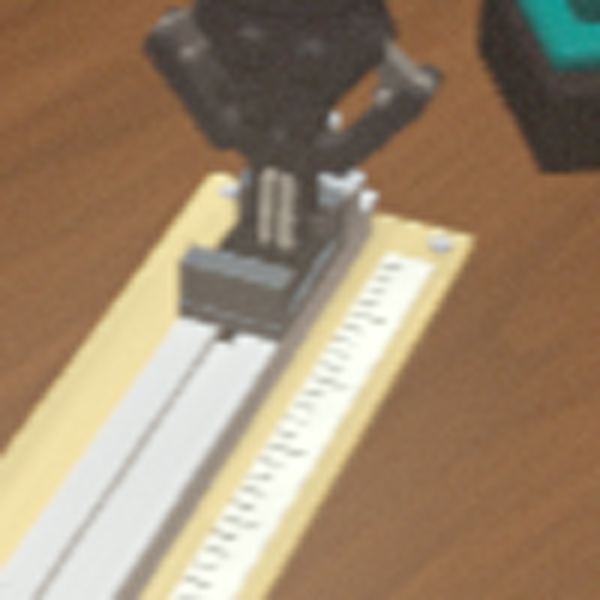

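```bash
python3 - <<'E'
from h import *
for p in[(182,264),(286,291)]:
    w=px("scene",p[0]/6+265-.4,p[1]/6+130-.4,.0665);d=w-[.550,.021,.0665]
    print(w,"along",d@[-.2756,.9613,0],"carriage mid",d@[-.2756,.9613,0]+.040)
# same on initial picture
for p in[(258,218),(333,240)]:
    w=px("scene",p[0]/4+215-.4,p[1]/4+140-.4,.0665);d=w-[.550,.021,.0665]
    print("init along",d@[-.2756,.9613,0]+.04)
E
```

```text
[0.50643757 0.09763354 0.0665    ] along 0.08567362379801712 carriage mid 0.1256736237980171
[0.55100717 0.11045349 0.0665    ] along 0.0857140688028357 carriage mid 0.1257140688028357
init along 0.0339218519551184
init along 0.03295673993519328
```

Call:
servo_tool([
  [[0,-0.3,1,0,0],[0,-0.6,2,0,0],[0,-0.6,2,0,0]],
])

```text
time: 11.48
tool_pos: [0.5135, 0.158, 0.0703]
tool_rot: [0.005, 0.601, 0.8, -0.0]
contact_force: [3.7, -12.0, 9.7]
gripper_width: 0.003
```

The push stalled at the rim with 12 N, so the carriage is firmly on the stop. I'll ease the push a little, keeping it toward the stop, and lift straight up.

Call:
servo_tool([
  [[0,0.3,-1,0,0],[0,0.3,-1,0.5,0]],
])

```text
time: 11.72
tool_pos: [0.5135, 0.1579, 0.0704]
tool_rot: [0.004, 0.601, 0.799, 0.001]
contact_force: [4.7, -8.6, 5.6]
gripper_width: 0.001
```

Call:
servo_tool([
  [[0,0,0,2,0],[0,0,0,4,0],[0,0,0,6,0],[0,0,0,9,0],[0,0,0,12,0]],
])

```text
time: 12.35
tool_pos: [0.5098, 0.157, 0.078]
tool_rot: [0.002, 0.601, 0.799, -0.003]
contact_force: [3.7, -9.4, -6.4]
gripper_width: 0.002
```

Call:
servo_tool([
  [[0,0,0,10,0],[0,0,0,30,0],[0,0,0,60,0],[0,0,0,100,0],[0,0,0,120,0]],
])

```text
time: 12.98
tool_pos: [0.5109, 0.1601, 0.2021]
tool_rot: [0.001, 0.601, 0.799, 0.001]
contact_force: [-0.5, 0.7, 0.3]
gripper_width: -0.004
```

Call:
servo_tool([
  [[0,5,-40,10,0],[0,10,-80,20,0],[0,15,-120,20,0],[0,20,-160,20,0],[0,20,-180,20,0]],
])

```text
time: 13.6
tool_pos: [0.5298, -0.0218, 0.2188]
tool_rot: [-0.001, 0.602, 0.799, -0.0]
contact_force: [-0.1, 0.1, -1.2]
gripper_width: 0.005
```

```bash
python3 - <<'E'
from h import *
import cv2
s=state();print(s["time"],s["tool_pos"],s["contact_force"])
f=grab_frame("scene")[:,:,::-1].copy();cv2.imwrite("pics/fin_s.png",f)
g=grab_frame("top")[:,:,::-1].copy();cv2.imwrite("pics/fin_t.png",g)
cv2.imwrite("pics/fin.png",np.hstack([cv2.resize(f[130:230,265:365],(400,400),interpolation=cv2.INTER_CUBIC),cv2.resize(g[150:250,190:290],(400,400),interpolation=cv2.INTER_CUBIC)]))
E
```

```text
13.6 [ 0.52977657 -0.02183262  0.21879273] [-0.10373229  0.11736642 -1.16274749]
```

View pics/fin.png

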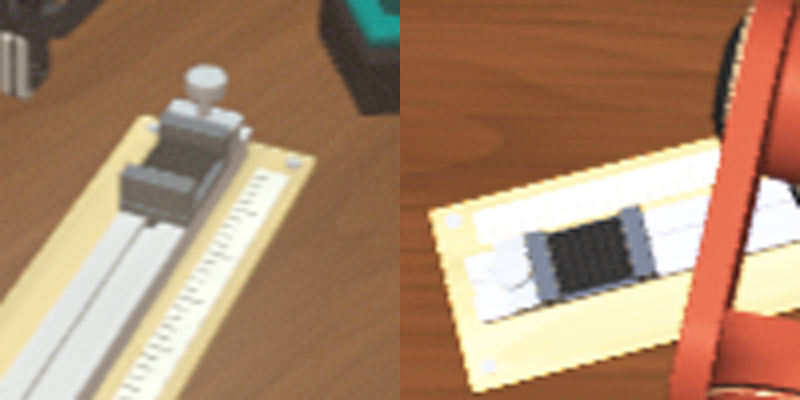

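View pics/fin_s.png

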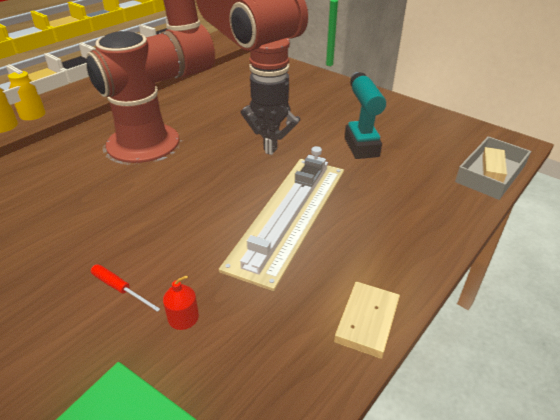

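The final views show the carriage flush against the thumb-screw block. In the top view the rim edge lies on the block's edge near (222,209). The pad is up and the bystanders are unmoved.

```bash
python3 -c "
from plant import *
print(job_done())"
```

```text
the job is handed in; nothing more can be done
None
```

The carriage is now resting against the thumb-screw stop, with the pad sprung up and the arm clear. I handed the job in at about 13.6 s. `job_done()` reports no verdict.

- **Press and slide:** I pressed the pad to its bottom stop with shut fingers, at about 8–13 N. I then slid the carriage about 97 mm along the rail.
- **Contact with the stop:** The carriage stopped moving and the fingers slipped on about 17 mm to the rim. A 12 N push against the rim stalled with the pad fully down.
- **Letting go:** I eased the push and lifted straight up. For a moment during the lift the wrist force showed about 6 N of drag upwards, and the fingers were still pushing towards the stop with about 10 N. That is well under the brake's hold.
- **Last checks:** Both cameras show the carriage flush with the stop, and it did not shift during release. The contact force was about 1 N, within noise. In the scene view the drill, oil can and screwdriver are where they were.
- **Disagreement:** Camera estimates of the carriage's final position along the rail differed by about 3–4 mm from my first estimate of where it should end up. I relied on the contact force and the flush edges instead.

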